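# Clamp the mixing valve in the vise and bench-set it

## Task

Stand the brass mixing valve upright on the bed of the blue vise, centred between the orange jaw liners with its two side ports pointing along the jaw faces, and let go of it. Then crank the vise's red handle clockwise until the jaws grip the valve firmly, and only then turn the valve's grey sleeve until its white pointer stands at the green 38-degree mark. Leave the lamp and everything else on the worktop where it is.

Things in the scene. Friction and masses are not known exactly. Their poses are not given: they have to be found in the camera images.
- vise: blue bench vise, fixed by its 128 mm suction base. Origin on the worktop below the middle of the jaws; x along the jaw faces, y along the screw to the crank, z up. Jaws 84 mm wide (x), tops 158 mm high. Fixed jaw: orange liner face at y = -28 mm, anvil at y = -41 to -75 mm, 167 mm high. A short red-tipped lever ends at x = -100, y = -50 mm, 50 mm high
- seat (a point): middle of the flat bed between the jaws (steel strip, 44 mm wide along x), 112 mm above the worktop, x = y = 0 of the vise; axes as the vise. The valve's underside is to stand here
- jaw: moving jaw. Origin on its orange liner face, at worktop height; axes as the vise. It slides towards the fixed jaw (-y), the crank travelling with it; gap between the liners = its y in the vise frame + 28 mm (56 mm fully open). 42 mm thick, then screw collar and crank. The grip on the 40 mm valve grows by about 300 N per radian of crank past the first touch
- crank (a joint): turn of the crank (rad): 0 = jaws fully open, arm straight up; grows clockwise seen from the crank end, closing the jaw 6 mm per turn: gap = 56 mm - 6 mm x value / 6.283. Starts 0.3 to 6.5. 3 N of friction at the handle, then 5 N more per radian once it clamps; stays about where left. At value q the handle is at (-55 sin q, 55 cos q) mm in vise x and z from the hub
- hub (a point): on the screw axis at the inner side of the crank arm, 92 mm above the worktop, 78 mm outward (+y of the vise) of the jaw face. The arm is 10 mm thick and 16 mm wide, the hub boss 28 mm across and 14 mm long
- handle (a point): middle of the red crank handle: a round revolving grip 24 mm thick, 52 mm long, parallel to the screw (vise y), 55 mm from the screw axis, this point 39 mm outward of the hub point. It spins freely on its pin, so a gripper can go round without turning. The lamp hangs above: take it with the tool leaning 25 to 40 degrees, gripper body outward (+y of the vise)
- lamp: black gooseneck lamp, fixed. Origin under its 88 mm round base, about 180 mm along +x and 115 mm along +y of the vise. Its white bell head, 60 mm across, 56 mm high, hangs 180 mm along the lamp's -x from the origin, over the screw, underside 282 mm above the worktop; the neck between them arches up to 358 mm high
- valve: brass mixing valve standing on its 34 mm foot, 111 mm tall, 0.4 to 0.72 kg. Origin at the centre of its underside, z up. Body 44 mm (x) by 40 mm (y, the flats for the jaws), 14 to 58 mm high; side ports along +x (red end) and -x (blue end) reach 52 mm out, 34 mm across, axis 36 mm high; white scale disc 62 mm across, 63 to 70 mm high. Either way round is fine
- sleeve_top (a point): centre of the top of the grey ribbed sleeve of the valve, 111 mm above the valve's underside on its z axis. The sleeve is 41 mm in diameter and 40 mm tall, from 71 mm to 111 mm; a good place to lift the valve by from above too
- sleeve (a joint): turn of the sleeve on the valve (rad), growing anticlockwise seen from above; 0 = white pointer at the green 38-degree mark (on the -y side of the disc; other marks 0.2 rad apart). Starts between -1.15 and -0.55. Stiff friction (0.1 N m) keeps it where it is left
- soap: bystander: amber pump bottle, 62 mm across, 155 mm tall, spout reaching 41 mm to its +x; origin under its middle
- lotion: bystander: white pump bottle, 60 mm across, 175 mm tall; origin under its middle
- jar: bystander: clear jar of cotton balls with a steel lid, 76 mm across, 110 mm tall; origin under its middle
- roll: bystander: upright toilet roll, 108 mm across, 100 mm tall; origin under its middle
- spanner: bystander: spanner lying flat, 190 mm long along its x
- driver: bystander: screwdriver lying flat, 190 mm long along its x
- tape: bystander: small roll of white tape lying flat, 56 mm across, 18 mm high
- shampoo: bystander: small green bottle, 26 mm across, 68 mm tall; origin under its middle

How it is judged:
On the way, in this order (a step that is already met when the one before it is completed fails the run):
1. the valve stands on the vise bed between the jaws, upright, ports along the jaws, let go, and not yet clamped (z of valve in the frame of seat between -0.005 and 0.005 m and x of valve in the frame of seat between -0.02 and 0.02 m and angle between valve's own z axis and vertical below 0.1 rad and angle between the x axis of valve and the x axis of vise, either way round below 0.25 rad and contact force between the fingers and valve below 0.1 N and contact force between jaw and valve below 15 N), for 0.2 s.
2. the jaws grip the valve: the moving jaw presses on it with more than 30 N, the valve not held by the fingers (z of valve in the frame of seat between -0.005 and 0.005 m and x of valve in the frame of seat between -0.02 and 0.02 m and angle between valve's own z axis and vertical below 0.1 rad and angle between the x axis of valve and the x axis of vise, either way round below 0.15 rad and contact force between jaw and valve above 30 N and contact force between the fingers and valve below 0.1 N), for 0.2 s.
3. the sleeve's pointer is brought to the green mark (within 0.1 rad) (value of joint sleeve between -0.1 and 0.1 rad), for 0.2 s.
At the end, for the whole second after the job is handed in: The valve rests on the vise bed (height within 5 mm, centred within 20 mm along the jaws), upright within 0.1 rad, ports along the jaws within 0.15 rad, pressed by the moving jaw with over 30 N, its pointer within 0.1 rad of the green mark, fingers off it (all of step 2 and all of step 3 and linear speed of valve below 0.01 m/s); the robot touches nothing.
It fails at once if a bottle, jar, roll or tool on the worktop is moved more than 30 mm (distance of any of soap, lotion, jar, roll, spanner, driver, tape, shampoo from where it was at the start of the episode above 0.03 m).
It fails at once if the lamp is pushed (more than 15 N) (contact force between any of the arm, the fingers and lamp above 15 N).
It also fails if it takes over 72 s, if anything falls off the work surface, if the arm or the gripper's body presses on something with over 40 N, if the wrist force passes 120 N, or if a joint passes its speed limit or range.

## Robot

A 6-joint arm with a two-finger parallel gripper is mounted at the origin on the work surface. World frame = base frame: x ahead of the robot, y to its left, z up, the work surface at z = 0. Lengths are in m, angles in rad, forces in N, time in s.
With the tool pointing down it reaches from about 0.425 to 0.95 m from the base axis. Payload 3.5 kg.
Tool frame: the origin (TCP) lies at the very end of the fingers, on their centre line; the grasp point (between the pads) lies 19 mm behind it (ctrl.pinch_z is the distance from the TCP to the grasp point, in m); z points along the fingers, y is the line along which they close (so a half turn about z gives the same grasp; the last joint's range is limited). The gripper opens to 85 mm and grips with 20 to 120 N. Pads are 22 mm wide; open, the fingers measure 114 mm over their backs; the gripper's body (76 mm by 85 mm) begins 54 mm behind the grasp point. The pads swing forward as they close: fully open they stand 13 mm farther back than shut.
Start: joints at [-1.38, 0.286, 1.577, -0, 1.279, -0.15], TCP at [0.226, -0.636, 0.231] pointing down, gripper open.
Joint ranges: [-2.77, 2.77], [-0.9, 2.22], [0.21, 2.48], [-1.53, 4.67], [0.24, 2.81], [-2.84, 2.84]. Speed limits (rad/s): [2.79, 2.79, 3.14, 3.14, 3.14, 3.14].

## Interface

Orientations are given as a unit quaternion [x, y, z, w].
In Python, from plant import ctrl gives the robot as it stands. The module is installed in compiled form; this text tells all that it offers.
- The arm moves only by the shell command python3 -m crank 'ROWS' [OPENING] [FORCE]. ROWS is JSON, a list of rows, each a list of 6 numbers: the shift along the tool's x, y, z in cm, then the turn, a rotation vector about the tool's x, y, z in rad. In form: [[tx, ty, tz, rx, ry, rz], ...]. A call has 1 to 10 rows; each row is the pose to reach, as a shift and turn from the pose commanded when the call began, along the tool's axes at that moment; what a row does not reach only later rows make up. A row lasts 1/10 s, in which the tool goes at most 50 mm and 8.59 degrees, less where a joint would pass 70% of its speed; a pose out of reach is approached as far as the arm can. A call with a gripper value outside its range is refused whole. OPENING is the opening, from 0 (shut) to 1 (fully open), set as the call begins (- or left out, the last holds). The fingers move at their own pace and stop on an object; FORCE is the grip in N (left out, the last holds). Time passes only in rows, so rows that repeat a pose let the fingers close. It gives the time, the measured TCP pose, the force, the opening and the grip force at its end, in the units of the state.
- ctrl.get_state(): the state, without advancing time (a new reading comes with each control period).
- ctrl.read_camera(name): name is "scene" or "top"; returns (picture, depth): 480x640x3 uint8, blue, green, red; 480x640 float32, m along the optical axis (not along the pixel's ray), 0 where there is no reading.
- ctrl.camera_info(name): a dict with "K" (3x3 intrinsics, pixels), "origin" and "orientation" of the camera in the world. Camera axes: x right, y down, z forward; pixel columns grow to the right and rows downward; lengths in m; the calibration is good to about 2 mm. A picture is of the moment at which its call begins. camera_info takes no time and is no camera call.
- ctrl.sign_off(): hands the job in; it is judged then, once.
The state is a dict: "time": time; "qpos": joint angles; "dq": joint speeds; "joint_efforts": joint torques, N m; "eef_pos": TCP position; "tcp_rot": TCP orientation; "contact_force": force on the tool from outside, world axes, zero at the start; "wrist_torque": the same for the moment, N m; "opening": opening from 0.0 (shut) to 1.0 (fully open); "finger_force": force on a finger pad.
Only numpy, scipy, OpenCV 4.12 (cv2) and the standard library are available. Lean on these libraries where they do the work, as an engineer would, in place of code of your own. Each camera call takes 0.05 s, during which the arm holds its last target. There are 200 camera calls.

## Working session

There is one attempt and no reset: what is moved stays moved. The work goes in short steps, Python scripts to look and compute and a shell command to move; the robot and the scene stay as the last step left them, time stands still between calls to the robot, and variables do not carry over. Pictures are saved under pics/ and viewed, at most 10 in all, crops included, and the job is handed in when it is done.

```bash
mkdir -p pics; cat > h.py <<'E'
import numpy as np, cv2
from scipy.spatial.transform import Rotation as R
from plant import ctrl
def cam(n):
    im,d=ctrl.read_camera(n); i=ctrl.camera_info(n)
    K=np.array(i["K"]);o=np.array(i["origin"]);q=np.array(i["orientation"])
    Rm=R.from_quat(q).as_matrix() if q.size==4 else q.reshape(3,3)
    v,u=np.mgrid[:480,:640]
    P=np.stack([(u-K[0,2])/K[0,0]*d,(v-K[1,2])/K[1,1]*d,d],-1)@Rm.T+o
    P[d==0]=np.nan
    return im,d,P
E
python3 - <<'E'
from h import *
s=ctrl.get_state();print(s)
for n in("top","scene"):
    im,d,P=cam(n);cv2.imwrite(f"pics/{n}0.png",im);np.savez(f"{n}0.npz",im=im,P=P);print(ctrl.camera_info(n))
E
```

```text
{'time': 0.0, 'qpos': array([-1.37998460e+00,  2.87185213e-01,  1.57820659e+00,  1.58781882e-05,
        1.27857260e+00, -1.49942129e-01]), 'dq': array([-0.00015818,  0.00024674, -0.00156111,  0.00098808,  0.00086273,
       -0.00043726]), 'joint_efforts': array([-2.30592667e-05, -4.05978942e+01, -2.92627984e+01, -2.16356048e-04,
        5.79200860e-03,  1.38913060e-05]), 'eef_pos': array([ 0.22552469, -0.63550739,  0.22991811]), 'tcp_rot': array([ 9.85520623e-01,  1.69551451e-01, -1.66332817e-05, -1.18578591e-03]), 'contact_force': array([-0.3448211 , -0.1073182 , -0.66781398]), 'wrist_torque': array([-0.01558516, -0.04757884, -0.04173537]), 'finger_force': 0.0, 'opening': 1.0009410369302525}
{'K': array([[479.47927213,   0.        , 324.95781078],
       [  0.        , 479.47927213, 240.30157856],
       [  0.        ,   0.        ,   1.        ]]), 'origin': array([ 0.45558068, -0.01337758,  1.28565577]), 'orientation': array([-0.69546008,  0.71659784, -0.03638783,  0.03871356])}
{'K': array([[437.3969967 ,   0.        , 317.89151521],
       [  0.        , 437.3969967 , 248.05544068],
       [  0.        ,   0.        ,   1.        ]]), 'origin': array([ 1.077482  , -0.47649847,  0.71734533]), 'orientation': array([ 0.83465822,  0.36238895, -0.17392139, -0.37652523])}
```

View pics/top0.png

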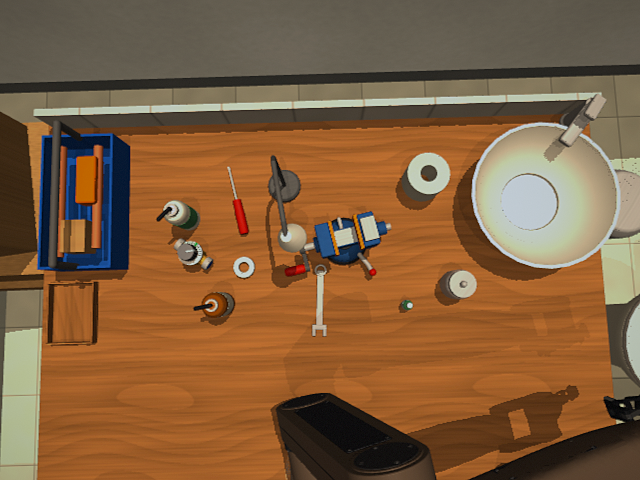

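View pics/scene0.png

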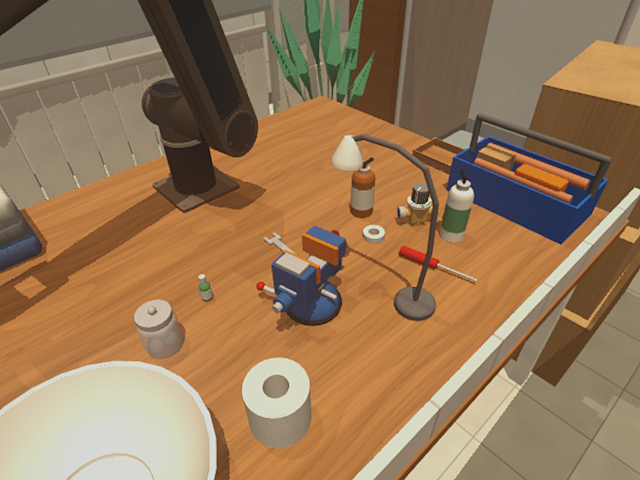

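```bash
python3 - <<'E'
from h import *
a=np.load("top0.npz");im,P=a["im"],a["P"]
b=np.load("scene0.npz");im2,P2=b["im"],b["P"]
c1=cv2.resize(im[200:290,260:400],None,fx=4,fy=4,interpolation=cv2.INTER_CUBIC)[:, :560]
c2=cv2.resize(im[225:285,160:230],None,fx=6,fy=6,interpolation=cv2.INTER_CUBIC)[:360,:240+180]
c=np.zeros((590,800,3),np.uint8)
c[:290,:400]=cv2.resize(c1,(400,257))[:290,:400] if 0 else 0
c1=cv2.resize(im[205:290,265:400],(480,302),interpolation=cv2.INTER_CUBIC);c[:302,:480]=c1
c2=cv2.resize(im[228:280,165:220],(300,284),interpolation=cv2.INTER_CUBIC);c[:284,490:790]=c2
c3=cv2.resize(im2[215:330,250:360],(275,287),interpolation=cv2.INTER_CUBIC);c[303:590,:275]=c3
c4=cv2.resize(im2[175:235,390:445],(263,287),interpolation=cv2.INTER_CUBIC);c[303:590,490:753]=c4
cv2.imwrite("pics/crops.png",c)
hsv=lambda i:cv2.cvtColor(i,cv2.COLOR_BGR2HSV).astype(int)
for nm,I,Q in(("top",im,P),("scn",im2,P2)):
    H=hsv(I);X,Y,Z=Q[...,0],Q[...,1],Q[...,2]
    print(nm)
    def rep(n,m):
        m=m&np.isfinite(Z)
        if m.sum(): p=Q[m];print(n,m.sum(),"mean",p.mean(0).round(4),"min",p.min(0).round(3),"max",p.max(0).round(3))
    if nm=="top": v0=P[253,190]; 
    near=(np.hypot(X-v0[0],Y-v0[1])<.085)&(Z>.015)
    rep("valve all",near&(np.hypot(X-v0[0],Y-v0[1])<.06))
    rep("valve top",near&(Z>.106)&(Z<.118)&(np.hypot(X-v0[0],Y-v0[1])<.04))
    rep("disc",near&(Z>.062)&(Z<.076)&(np.hypot(X-v0[0],Y-v0[1])<.045))
    if nm=="top": w0=P[238,347]
    nv=np.hypot(X-w0[0],Y-w0[1])<.2
    rep("orange",nv&(H[...,0]>8)&(H[...,0]<22)&(H[...,1]>190)&(H[...,2]>140)&(Z>.12))
    rep("red",nv&((H[...,0]<6)|(H[...,0]>174))&(H[...,1]>180)&(Z>.03))
    rep("anvil",nv&(Z>.163)&(Z<.172))
    rep("jawtop",nv&(Z>.153)&(Z<.162))
    rep("lamp",nv&(Z>.275)&(Z<.34)&(H[...,1]<60)&(H[...,2]>120))
for n,p in dict(soap=(305,215),lotion=(213,183),tape=(267,244),lampbase=(185,290),tr=(250,290)).items(): print(n,P[p].round(3))
E
```

```text
top
valve all 679 mean [0.5594 0.3254 0.0774] min [0.523 0.285 0.017] max [0.603 0.38  0.118]
valve top 211 mean [0.564  0.3347 0.1108] min [0.545 0.314 0.106] max [0.583 0.355 0.118]
disc 189 mean [0.5604 0.3251 0.0697] min [0.533 0.304 0.064] max [0.594 0.362 0.076]
orange 209 mean [ 0.5905 -0.0638  0.1586] min [ 0.542 -0.105  0.14 ] max [0.637 0.081 0.353]
red 213 mean [0.5136 0.0259 0.0721] min [ 0.494 -0.138  0.041] max [0.623 0.092 0.159]
anvil 333 mean [ 0.6008 -0.115   0.1667] min [ 0.555 -0.137  0.163] max [ 0.63  -0.006  0.172]
jawtop 908 mean [ 0.5852 -0.0461  0.1576] min [ 0.536 -0.139  0.153] max [0.641 0.014 0.162]
lamp 22 mean [0.575  0.0542 0.3311] min [0.56  0.029 0.301] max [0.596 0.076 0.34 ]
scn
valve all 892 mean [0.5671 0.3182 0.0639] min [0.523 0.281 0.015] max [0.594 0.369 0.112]
valve top 115 mean [0.5624 0.3299 0.1091] min [0.544 0.31  0.107] max [0.582 0.354 0.112]
disc 182 mean [0.5706 0.3205 0.0686] min [0.533 0.299 0.063] max [0.594 0.363 0.076]
orange 259 mean [ 0.5941 -0.0504  0.1515] min [ 0.541 -0.104  0.121] max [ 0.637 -0.019  0.159]
red 61 mean [ 0.5062 -0.0833  0.052 ] min [ 0.496 -0.141  0.039] max [0.515 0.092 0.075]
anvil 394 mean [ 0.6029 -0.1183  0.1659] min [ 0.571 -0.138  0.163] max [ 0.632 -0.095  0.168]
jawtop 939 mean [ 0.593  -0.0561  0.1567] min [ 0.538 -0.143  0.153] max [0.644 0.013 0.162]
lamp 598 mean [0.5812 0.0464 0.3183] min [0.552 0.025 0.288] max [0.715 0.09  0.34 ]
soap [0.431 0.254 0.139]
lotion [0.656 0.332 0.133]
tape [ 0.527  0.209 -0.003]
lampbase [0.744 0.078 0.017]
tr [0.542 0.06  0.309]
```

View pics/crops.png

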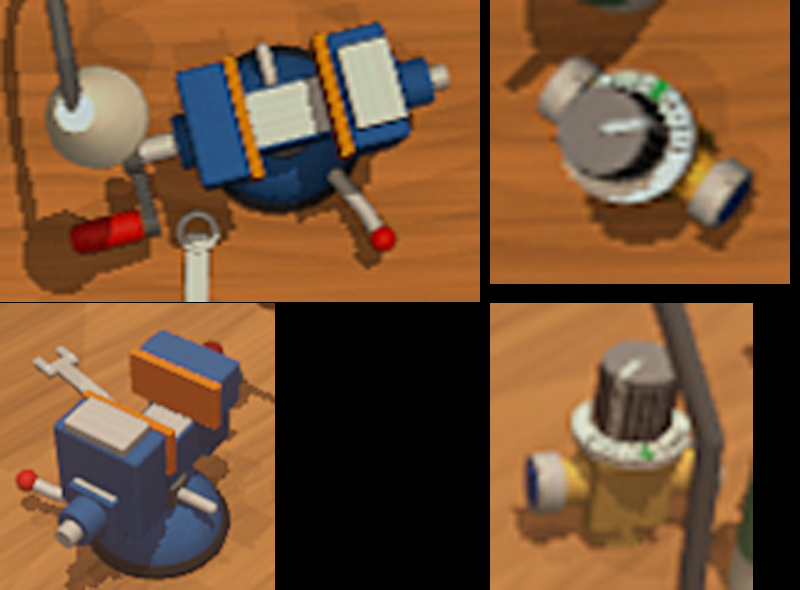

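```bash
python3 - <<'E'
from h import *
a=np.load("top0.npz");b=np.load("scene0.npz")
vc=np.array([.564,.334])
for nm,A in(("top",a),("scn",b)):
    I,Q=A["im"],A["P"];H=cv2.cvtColor(I,cv2.COLOR_BGR2HSV).astype(int);X,Y,Z=Q[...,0],Q[...,1],Q[...,2]
    r=np.hypot(X-vc[0],Y-vc[1])
    print(nm)
    # ports: dist 36..56mm, z 20-56
    m=(r>.034)&(r<.058)&(Z>.025)&(Z<.056)
    p=Q[m];an=np.arctan2(p[:,1]-vc[1],p[:,0]-vc[0])
    t=np.degrees(.5*np.angle(np.exp(2j*an).mean()));print("port yaw",t,m.sum())
    for s in(0,180):
        k=np.cos(an-np.radians(t+s))>.5
        if k.any():print(k.sum(),p[k].mean(0).round(4))
    g=(r<.04)&(Z>.06)&(Z<.08)&(H[...,0]>45)&(H[...,0]<75)&(H[...,1]>120)
    if g.any():d=Q[g].mean(0)[:2]-vc;print("green",g.sum(),np.degrees(np.arctan2(d[1],d[0])))
    if nm=="top":
        w=(r<.025)&(Z>.1);wp=w&(I.min(-1)>np.percentile(I[w].min(-1),88))
        q=Q[wp];print("pointer",q.mean(0).round(4)); vx,vy,_,_=cv2.fitLine(q[:,:2].astype(np.float32),cv2.DIST_L2,0,.01,.01).ravel();print(np.degrees(np.arctan2(vy,vx)),np.degrees(np.arctan2(*(q.mean(0)[:2]-vc)[::-1])))
    O=(H[...,0]>6)&(H[...,0]<22)&(H[...,1]>190)&(H[...,2]>130)&(Z>.151)&(Z<.163)&(X>.5)&(X<.68)&(Y>-.14)&(Y<.03)
    p=Q[O];
    _,lab,c=cv2.kmeans(p[:,1:2].astype(np.float32)+.25*(p[:,:1].astype(np.float32)-.59),2,None,(3,50,1e-5),5,cv2.KMEANS_PP_CENTERS)
    for k in(0,1):
        q=p[lab.ravel()==k];
        vx,vy,x0,y0=cv2.fitLine(q[:,:2].astype(np.float32),cv2.DIST_HUBER,0,.001,.001).ravel()
        s=(q[:,:2]-[x0,y0])@[vx,vy]*np.sign(vx);print("liner",len(q),"yaw",np.degrees(np.arctan(vy/vx)),"ext",s.min().round(4),s.max().round(4),"c",x0,y0,"mid",np.array([x0,y0])+(s.min()+s.max())/2*np.array([vx,vy])*np.sign(vx), "sd",((q[:,:2]-[x0,y0])@[-vy,vx]).std())
    for nme,lo,hi in(("anvil",.163,.171),("jawtops",.153,.1615)):
        m=((Z>lo)&(Z<hi)&(X>.5)&(X<.68)&(Y>-.18)&(Y<.03)).astype(bool)
        q=Q[m][:,:2].astype(np.float32)*1000
        if nme=="anvil":print(nme,cv2.minAreaRect(q))
    hr=((H[...,0]<6)|(H[...,0]>174))&(H[...,1]>180)&(Y>.0)&(Y<.12)&(X<.6)&(Z>.02)
    if hr.sum()>5:
        q=Q[hr];print("handle",len(q),q.mean(0).round(4),np.percentile(q,[5,50,95],axis=0).round(3).tolist(), cv2.minAreaRect((q[:,:2]*1000).astype(np.float32)))
    lm=(H[...,1]<70)&(H[...,2]>120)&(Z>.27)&(Z<.345)&(Y>0)&(Y<.12)&(X<.63)&(X>.5)
    q=Q[lm];print("lamp",len(q),cv2.minEnclosingCircle((q[:,:2]*1000).astype(np.float32)),q[:,2].min())
    for n,c0 in dict(lotion=(.65,.34),soap=(.43,.25)).items():
        m=(np.hypot(X-c0[0],Y-c0[1])<.07)&(Z>.02)&(Z<.19)&(r>.05);q=Q[m];
        for lo,hi in((.03,.1),(.1,.13),(.13,.19)):
            k=(q[:,2]>lo)&(q[:,2]<hi)
            if k.any():print(n,lo,hi,q[k].min(0).round(3),q[k].max(0).round(3),k.sum())
E
```

```text
top
port yaw 54.19514624294048 168
67 [0.5908 0.3699 0.0477]
101 [0.5384 0.2976 0.0461]
green 4 -34.390026568048214
pointer [0.5664 0.3268 0.1109]
68.03049 -71.56270786521137
liner 90 yaw 12.322639 ext -0.0417 0.0408 c 0.5825243 -0.030127242 mid [ 0.58211881 -0.03021582] sd 0.0018060360810565061
liner 118 yaw 12.320415 ext -0.0425 0.041 c 0.5967891 -0.090420015 mid [ 0.5960191 -0.0905882] sd 0.0024008216987247513
anvil ((580.338134765625, -72.29795837402344), (60.61708068847656, 140.9477996826172), 26.22386360168457)
handle 166 [0.5119 0.0678 0.0733] [[0.502, 0.046, 0.068], [0.512, 0.067, 0.073], [0.523, 0.089, 0.078]] ((511.96124267578125, 68.31609344482422), (21.8225154876709, 49.15821075439453), 12.50693130493164)
lamp 242 ((568.9135131835938, 53.7712287902832), 28.145620346069336) 0.29262234523108854
lotion 0.03 0.1 [0.592 0.325 0.03 ] [0.685 0.376 0.1  ] 202
lotion 0.1 0.13 [0.631 0.326 0.1  ] [0.69 0.38 0.13] 136
lotion 0.13 0.19 [0.632 0.327 0.13 ] [0.689 0.384 0.177] 438
soap 0.03 0.1 [0.401 0.233 0.03 ] [0.462 0.268 0.099] 145
soap 0.1 0.13 [0.401 0.234 0.1  ] [0.46  0.294 0
[... 479 characters left out ...]
143646240234, 34.806968688964844), 13.260311126708984)
handle 14 [0.5095 0.086  0.0722] [[0.503, 0.082, 0.067], [0.51, 0.086, 0.073], [0.515, 0.091, 0.075]] ((509.2200012207031, 85.12718200683594), (14.55833911895752, 7.296581268310547), 39.8249397277832)
lamp 767 ((573.4491577148438, 52.319915771484375), 28.90294075012207) 0.2877971942774824
lotion 0.03 0.1 [0.635 0.322 0.03 ] [0.692 0.368 0.1  ] 599
lotion 0.1 0.13 [0.632 0.322 0.1  ] [0.692 0.371 0.13 ] 291
lotion 0.13 0.19 [0.632 0.325 0.13 ] [0.687 0.381 0.175] 389
soap 0.03 0.1 [0.407 0.228 0.03 ] [0.463 0.285 0.1  ] 521
soap 0.1 0.13 [0.404 0.231 0.1  ] [0.462 0.288 0.13 ] 316
soap 0.13 0.19 [0.424 0.246 0.13 ] [0.447 0.302 0.155] 115
```

```bash
cat >> h.py <<'E'
V=12.4; ex=np.array([np.cos(np.radians(V)),np.sin(np.radians(V)),0]);ey=np.array([-ex[1],ex[0],0])
seat=np.array([.589,-.0605,.112])
def vw(x,y,z): return seat*[1,1,0]+x*ex+y*ey+[0,0,z]   # vise -> world
def down(yaw):
    c,s=np.cos(np.radians(yaw)),np.sin(np.radians(yaw)); return np.array([[c,s,0],[s,-c,0],[0,0,-1.]])
def rows(T,s=None):  # T: list of (pos, Rmat or None)
    s=s or ctrl.get_state();p0=s["eef_pos"];R0=R.from_quat(s["tcp_rot"]).as_matrix();lp,lR=p0,R0
    for p,Rm in T:
        Rm=R0 if Rm is None else Rm; p=np.array(p)
        t=R0.T@(p-p0)*100;w=R.from_matrix(R0.T@Rm).as_rotvec()
        n=max(np.linalg.norm(p-lp)/.05,R.from_matrix(lR.T@Rm).magnitude()/.15)
        print(np.r_[t.round(2),w.round(3)].tolist(),"n>=%.1f"%n);lp,lR=p,Rm
E
python3 - <<'E'
from h import *
Rm=down(19.5)
rows([((.43,-.08,.25),Rm),((.44,.1,.25),Rm),((.564,.334,.2),Rm),((.564,.334,.078),Rm)])
E
```

```text
[37.84, -45.53, -1.88, -0.002, -0.0, 0.0] n>=11.8
[44.8, -62.16, -1.85, -0.002, -0.0, 0.0] n>=3.6
[64.3, -80.06, 3.2, -0.002, -0.0, 0.0] n>=5.4
[64.3, -80.04, 15.4, -0.002, -0.0, 0.0] n>=2.4
```

```bash
python3 -m crank '[[37.8,-45.5,-1.9,0,0,0],[37.8,-45.5,-1.9,0,0,0],[37.8,-45.5,-1.9,0,0,0],[37.8,-45.5,-1.9,0,0,0],[37.8,-45.5,-1.9,0,0,0],[37.8,-45.5,-1.9,0,0,0],[37.8,-45.5,-1.9,0,0,0],[37.8,-45.5,-1.9,0,0,0],[37.8,-45.5,-1.9,0,0,0],[37.8,-45.5,-1.9,0,0,0]]' 1 60; python3 - <<'E'
from h import *
Rm=down(19.5)
rows([((.43,-.08,.25),Rm),((.44,.1,.25),Rm),((.564,.334,.2),Rm),((.564,.334,.078),Rm)])
E
```

```text
time: 1.1
eef_pos: [0.3981, -0.165, 0.2472]
tcp_rot: [0.986, 0.169, 0.0, 0.0]
contact_force: [0.5, -0.4, 0.1]
opening: 0.996
finger_force: 0.0
[5.84, -6.95, -0.28, 0.0, -0.0, -0.0] n>=1.8
[12.79, -23.59, -0.28, 0.0, -0.0, -0.0] n>=3.6
[32.29, -41.51, 4.72, 0.0, -0.0, -0.0] n>=5.4
[32.29, -41.51, 16.92, 0.0, -0.0, -0.0] n>=2.4
```

```bash
python3 -m crank '[[5.8,-7,-0.3,0,0,0],[5.8,-7,-0.3,0,0,0],[12.8,-23.6,-0.3,0,0,0],[12.8,-23.6,-0.3,0,0,0],[12.8,-23.6,-0.3,0,0,0],[12.8,-23.6,-0.3,0,0,0],[32.3,-41.5,2,0,0,0],[32.3,-41.5,2,0,0,0],[32.3,-41.5,2,0,0,0],[32.3,-41.5,2,0,0,0]]'; python3 -m crank '[[0,0,0,0,0,0],[0,0,0,0,0,0]]'; python3 - <<'E'
from h import *
Rm=down(19.5)
rows([((.564,.334,.2),Rm),((.564,.334,.078),Rm)])
E
```

```text
time: 2.1
eef_pos: [0.5335, 0.2761, 0.2323]
tcp_rot: [0.985, 0.17, -0.0, 0.0]
contact_force: [0.8, -1.0, 0.9]
opening: 1.001
finger_force: 0.0
time: 2.3
eef_pos: [0.5327, 0.2748, 0.2313]
tcp_rot: [0.985, 0.17, -0.002, 0.0]
contact_force: [-1.2, -0.0, -0.1]
opening: 1.002
finger_force: 0.0
[4.95, -4.53, 3.11, 0.0, 0.003, 0.002] n>=1.5
[4.99, -4.53, 15.31, 0.0, 0.003, 0.002] n>=2.4
```

```bash
python3 -m crank '[[5,-4.5,3,0,0,0],[5,-4.5,3,0,0,0],[5,-4.5,6,0,0,0],[5,-4.5,9,0,0,0],[5,-4.5,12,0,0,0],[5,-4.5,14,0,0,0],[5,-4.5,15.3,0,0,0],[5,-4.5,15.3,0,0,0]]'; python3 - <<'E'
from h import *
im,d,P=cam("scene");a=im[150:270,350:510];im2,d,P=cam("top");b=im2[195:315,130:290]
cv2.imwrite("pics/grasp.png",np.hstack([cv2.resize(x,(400,300),interpolation=cv2.INTER_CUBIC) for x in(a,b)]))
rows([((.564,.334,.078),down(19.5))])
E
```

```text
time: 3.1
eef_pos: [0.564, 0.3317, 0.0784]
tcp_rot: [0.986, 0.169, -0.002, 0.0]
contact_force: [-0.0, -0.4, -0.4]
opening: 0.998
finger_force: 0.0
[-0.15, -0.17, 0.34, -0.0, -0.002, -0.0] n>=0.1
```

View pics/grasp.png

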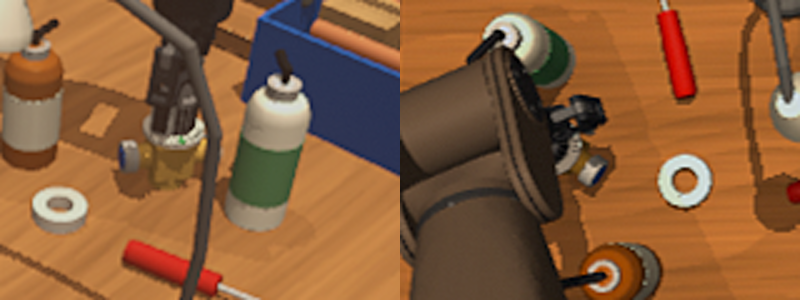

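The fingers straddle the sleeve above the disc (left crop, about (178,100)), and the bottles are clear. Now I'll close the gripper.

```bash
python3 -m crank '[[0,0,0,0,0,0],[0,0,0,0,0,0],[0,0,0,0,0,0],[0,0,0,0,0,0],[0,0,0,0,0,0],[0,0,0,0,0,0],[0,0,0,0,0,0],[0,0,-3,0,0,0],[0,0,-3,0,0,0]]' 0 60; python3 - <<'E'
from h import *
A=(.44,.1,.25);B=vw(-.16,0,.27);C=vw(0,0,.26)
rows([((.564,.334,.25),None),(A,None),(B,down(-22.9)),(vw(0,0,.26),down(-22.9))])
E
```

```text
time: 4.1
eef_pos: [0.5664, 0.3335, 0.1114]
tcp_rot: [0.985, 0.17, 0.002, -0.0]
contact_force: [1.7, 0.5, -5.5]
opening: 0.462
finger_force: 63.0
[-0.15, -0.12, -13.86, 0.0, 0.0, 0.0] n>=2.8
[-19.67, 17.78, -13.93, 0.0, 0.0, 0.0] n>=5.3
[-26.86, 35.9, -15.94, -0.001, -0.004, 0.741] n>=4.9
[-10.99, 37.89, -14.88, -0.001, -0.004, 0.741] n>=3.2
```

```bash
python3 -m crank '[[0,0,-4,0,0,0],[0,0,-8,0,0,0],[0,0,-12,0,0,0],[0,0,-16,0,0,0],[-4,4,-16,0,0,0],[-8,7,-16,0,0,0],[-12,11,-16,0,0,0],[-16,14,-16,0,0,0],[-19.5,18,-16,0,0,0],[-19.5,18,-16,0,0,0]]'; python3 - <<'E'
from h import *
rows([(vw(-.16,0,.27),down(-22.9)),(vw(0,0,.265),down(-22.9))])
print(ctrl.get_state()["finger_force"])
E
```

```text
time: 5.1
eef_pos: [0.4384, 0.0952, 0.2664]
tcp_rot: [0.986, 0.168, -0.003, 0.001]
contact_force: [0.4, 1.0, -6.6]
opening: 0.465
finger_force: 62.4
[-6.84, 17.74, -0.31, 0.003, 0.006, 0.738] n>=4.9
[9.04, 19.68, 0.09, 0.003, 0.006, 0.738] n>=3.2
62.38135814666748
```

```bash
python3 -m crank '[[-1.5,4,-0.3,0,0,0.14],[-3,8,-0.3,0,0,0.28],[-4.2,12,-0.3,0,0,0.42],[-5.5,15,-0.3,0,0,0.56],[-6.8,17.7,-0.3,0,0,0.7],[-4,18,-0.2,0,0,0.74],[0,18.6,0,0,0,0.74],[4,19,0,0,0,0.74],[8,19.5,0,0,0,0.74],[9,19.7,0,0,0,0.74]]';python3 -m crank '[[0,0,0,0,0,0],[0,0,0,0,0,0]]'; python3 - <<'E'
from h import *
im,d,P=cam("scene");im2,d2,P2=cam("top")
np.savez("carry.npz",P=P,im=im)
a=im[130:330,220:380];cv2.imwrite("pics/carry.png",np.hstack([cv2.resize(a,(400,500),interpolation=cv2.INTER_CUBIC),cv2.resize(im2[165:325,240:368],(400,500),interpolation=cv2.INTER_CUBIC)]))
rows([(vw(0,0,.265),down(-22.9))])
E
```

```text
time: 6.1
eef_pos: [0.5943, -0.0564, 0.2658]
tcp_rot: [0.98, -0.198, -0.002, -0.0]
contact_force: [-0.9, -0.5, -7.2]
opening: 0.46
finger_force: 63.9
time: 6.3
eef_pos: [0.5908, -0.0572, 0.2676]
tcp_rot: [0.98, -0.198, -0.002, 0.0]
contact_force: [0.1, -1.7, -6.4]
opening: 0.461
finger_force: 64.0
[-0.06, 0.36, 0.41, 0.001, 0.002, -0.0] n>=0.1
```

View pics/carry.png

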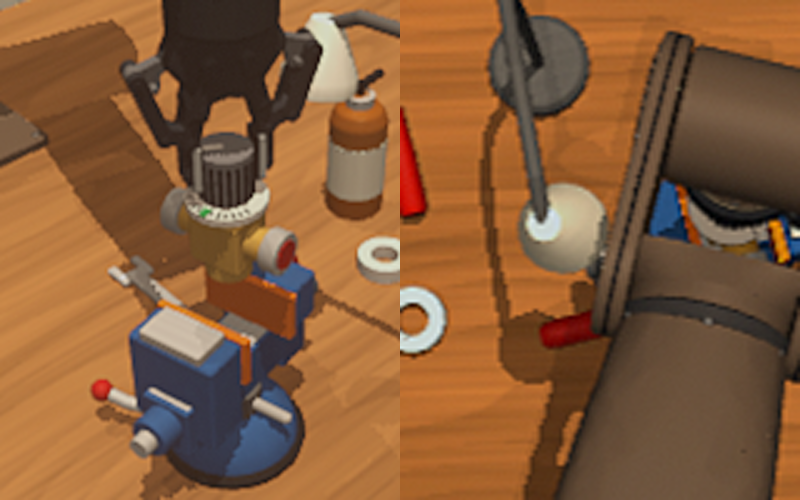

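```bash
python3 - <<'E'
from h import *
a=np.load("carry.npz");P,im=a["P"],a["im"];H=cv2.cvtColor(im,cv2.COLOR_BGR2HSV).astype(int)
s=ctrl.get_state();t=s["eef_pos"]
_,_,Q=cam("top")
z0=t[2]-.0784
m=(np.hypot(P[...,0]-t[0],P[...,1]-t[1])<.06)&(P[...,2]>z0+.005)&(P[...,2]<z0+.06)
q=P[m];rel=(q-t)@np.c_[ex,ey,[0,0,1]];print("valve zmin",q[:,2].min(),"exp",z0)
for n,k in(("+x",rel[:,0]>.03),("-x",rel[:,0]<-.03)):print(n,k.sum(),rel[k].mean(0).round(4),rel[k].min(0).round(4),rel[k].max(0).round(4))
r=(np.hypot(P[...,0]-t[0],P[...,1]-t[1])<.06)&((H[...,0]<6)|(H[...,0]>174))&(H[...,1]>150)&(P[...,2]>z0)&(P[...,2]<z0+.06)
print("red end",r.sum(),((P[r]-t)@np.c_[ex,ey,[0,0,1]]).mean(0).round(4))
d=(np.hypot(P[...,0]-t[0],P[...,1]-t[1])<.04)&(abs(P[...,2]-z0-.07)<.004);print("disc",((P[d]-t)@np.c_[ex,ey,[0,0,1]]).min(0),((P[d]-t)@np.c_[ex,ey,[0,0,1]]).max(0))
# arm near lamp, top view: points with y>-.03, z>.25, excluding lamp
k=(Q[...,1]>-.04)&(Q[...,1]<.1)&(Q[...,0]>.45)&(Q[...,0]<.72)&(Q[...,2]>.37)
for lo in np.arange(.37,.75,.05):
    kk=k&(Q[...,2]>lo)&(Q[...,2]<lo+.05)
    if kk.any():print("arm z",round(lo,2),"ymax",Q[kk][:,1].max().round(3),Q[kk][:,0].min().round(3),Q[kk][:,0].max().round(3))
E
```

```text
valve zmin 0.19574331491577557 exp 0.19065478029627994
+x 252 [ 0.0439 -0.0044 -0.0427] [ 0.03   -0.0168 -0.0665] [ 0.0502  0.0189 -0.0296]
-x 156 [-0.0432 -0.0102 -0.0411] [-0.0548 -0.0177 -0.0623] [-0.0311  0.0089 -0.0302]
red end 55 [ 0.049   0.0018 -0.047 ]
disc [-0.01842265 -0.02844613 -0.01238595] [ 0.0228381   0.01768347 -0.00455569]
arm z 0.37 ymax -0.024 0.558 0.575
arm z 0.42 ymax -0.024 0.558 0.575
arm z 0.47 ymax -0.002 0.544 0.638
arm z 0.52 ymax 0.026 0.475 0.641
arm z 0.57 ymax 0.03 0.45 0.571
```

```bash
python3 -m crank '[[0,0.3,1,0,0,0],[0,0.3,2.5,0,0,0],[0,0.3,4,0,0,0],[0,0.3,5.5,0,0,0],[0,0.3,6.5,0,0,0],[0,0.3,6.9,0,0,0],[0,0.3,6.9,0,0,0]]'; python3 - <<'E'
from h import *
rows([(vw(0,0,.1904),down(-22.9))])
E
```

```text
time: 7.15
eef_pos: [0.5908, -0.0598, 0.1999]
tcp_rot: [0.98, -0.198, -0.001, -0.0]
contact_force: [0.1, 0.5, -6.1]
opening: 0.459
finger_force: 64.0
[-0.13, 0.14, 0.95, 0.0, 0.002, 0.001] n>=0.2
```

```bash
python3 -m crank '[[-0.1,0.1,0.2,0,0,0],[-0.1,0.1,0.4,0,0,0],[-0.1,0.1,0.5,0,0,0],[-0.1,0.1,0.6,0,0,0],[-0.1,0.1,0.6,0,0,0]]'; python3 -m crank '[[0,0,0.1,0,0,0],[0,0,0.2,0,0,0],[0,0,0.2,0,0,0]]'
```

```text
time: 7.65
eef_pos: [0.5898, -0.0604, 0.1951]
tcp_rot: [0.98, -0.198, 0.0, -0.0]
contact_force: [0.3, -0.2, -6.6]
opening: 0.465
finger_force: 64.0
time: 7.95
eef_pos: [0.5901, -0.0605, 0.1938]
tcp_rot: [0.98, -0.198, 0.0, 0.0]
contact_force: [-0.8, 0.6, -3.4]
opening: 0.462
finger_force: 64.4
```

```bash
python3 -m crank '[[0,0,0.1,0,0,0],[0,0,0.15,0,0,0],[0,0,0.15,0,0,0]]'
```

```text
time: 8.25
eef_pos: [0.5905, -0.0606, 0.1937]
tcp_rot: [0.98, -0.198, 0.001, 0.0]
contact_force: [-4.0, 1.1, 5.8]
opening: 0.463
finger_force: 65.1
```

```bash
python3 -m crank '[[0,0,0,0,0,0],[0,0,0,0,0,0],[0,0,0,0,0,0],[0,0,0,0,0,0],[0,0,-1.5,0,0,0],[0,0,-4,0,0,0],[0,0,-7,0,0,0],[0,0,-7,0,0,0]]' 0.9; python3 - <<'E'
from h import *
# retreat towards -x of vise to see
rows([(vw(0,0,.29),down(-22.9)),(vw(-.15,-.02,.29),down(-22.9))])
E
```

```text
time: 9.05
eef_pos: [0.5926, -0.0612, 0.2686]
tcp_rot: [0.98, -0.198, 0.006, 0.0]
contact_force: [0.8, -0.0, 0.5]
opening: 0.902
finger_force: 0.0
[-0.34, 0.08, -2.14, -0.001, -0.011, 0.001] n>=0.4
[-11.43, 10.37, -2.28, -0.001, -0.011, 0.001] n>=3.0
```

```bash
cat >> h.py <<'E'
def lean(L):
    c,s=np.cos(np.radians(L)),np.sin(np.radians(L)); ez=np.array([0,0,1.])
    return np.c_[c*ey-s*ez, ex, -s*ey-c*ez]
def hp(q,L,back=0,out=0):  # TCP world for handle at crank value q
    g=.028-.006*q/2/np.pi
    h=vw(-.055*np.sin(q),g+.078+.039+out,.092+.055*np.cos(q)); return h+(.019-back)*lean(L)[:,2]
E
python3 -m crank '[[-4,3.4,-2.2,0,0,0.0],[-8,7,-2.2,0,0,0.0],[-11.4,10.4,-2.2,0,0,0],[-11.4,10.4,-2.2,0,0,0]]' 
python3 - <<'E'
from h import *
rows([(vw(-.13,.24,.29),down(102.4)),(hp(2.08,33,.12),lean(33)),(hp(2.08,33,0),lean(33))])
im,d,P=cam("scene");im2,d2,P2=cam("top")
np.savez("placed.npz",P=P,im=im,P2=P2,im2=im2)
cv2.imwrite("pics/placed.png",np.hstack([cv2.resize(im[180:330,240:360],(400,500),interpolation=cv2.INTER_CUBIC),cv2.resize(im2[190:290,275:355],(400,500),interpolation=cv2.INTER_CUBIC)]))
m=(abs((P2-seat)@ex)<.06)&(abs((P2-seat)@ey)<.04)
q=(P2[m]-seat)@np.c_[ex,ey,[0,0,1]]
for n,k in(("top",(q[:,2]>.105)&(q[:,2]<.116)),("ports",(abs(q[:,0])>.035)&(q[:,2]>.03)&(q[:,2]<.058))):
    z=q[k]
    if len(z):print(n,len(z),z.mean(0).round(4),z.min(0).round(4),z.max(0).round(4))
for s in(1,-1):
    z=q[(s*q[:,0]>.035)&(q[:,2]>.03)&(q[:,2]<.058)];print(s,len(z),z.mean(0).round(4) if len(z) else "")
E
```

```text
time: 9.45
eef_pos: [0.4411, -0.1125, 0.2833]
tcp_rot: [0.98, -0.199, -0.0, 0.0]
contact_force: [-0.6, -0.1, -0.9]
opening: 0.901
finger_force: 0.0
[-12.92, -22.6, -0.68, -0.0, 0.001, -2.189] n>=14.6
[-3.8, -23.94, 13.32, -0.627, -0.322, -2.116] n>=3.8
[-0.01, -18.62, 23.38, -0.627, -0.322, -2.116] n>=2.4
top 263 [-0.001   0.0025  0.1106] [-0.0211 -0.0178  0.1055] [0.02   0.0224 0.1156]
ports 263 [-0.0026  0.0017  0.0473] [-0.0529 -0.04    0.0305] [0.051  0.0397 0.0564]
1 126 [0.0416 0.0018 0.0471]
-1 137 [-0.0432  0.0017  0.0474]
```

View pics/placed.png

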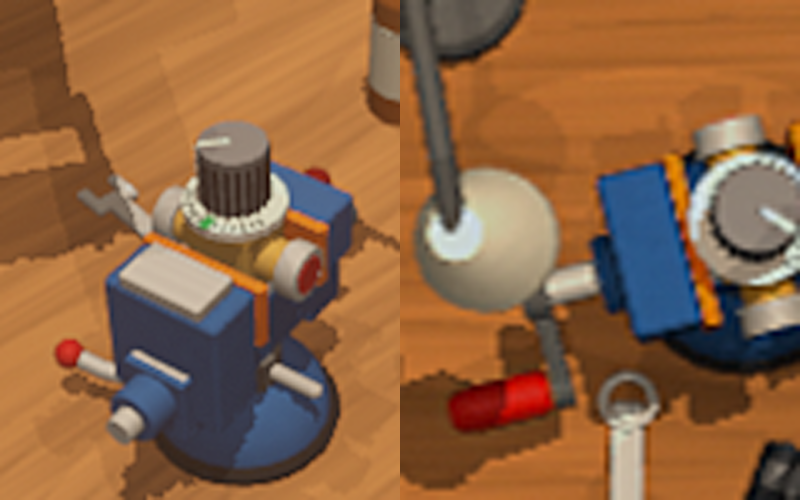

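```bash
python3 -m crank '[[-3,-4,-0.7,0,0,-0.15],[-6,-8,-0.7,0,0,-0.3],[-9,-12,-0.7,0,0,-0.45],[-11,-15,-0.7,0,0,-0.6],[-12,-18,-0.7,0,0,-0.75],[-12.9,-20,-0.7,0,0,-0.9],[-12.9,-22.6,-0.7,0,0,-1.05],[-12.9,-22.6,-0.7,0,0,-1.2],[-12.9,-22.6,-0.7,0,0,-1.35],[-12.9,-22.6,-0.7,0,0,-1.5]]' 0.8
python3 - <<'E'
from h import *
print(ctrl.get_state()["qpos"].round(2))
rows([(vw(-.11,.24,.29),down(102.4)),(hp(2.08,33,.12),lean(33)),(hp(2.08,33,0),lean(33))])
E
```

```text
time: 10.55
eef_pos: [0.4144, 0.1479, 0.2908]
tcp_rot: [0.85, 0.527, 0.0, -0.0]
contact_force: [0.1, -0.4, 0.8]
opening: 0.797
finger_force: 0.0
[ 0.11 -0.3   2.05  0.    1.39  0.57]
[0.91, 1.29, 0.08, 0.0, -0.001, -0.678] n>=4.5
[1.52, 8.75, 14.09, -0.195, -0.554, -0.659] n>=3.8
[-3.57, 12.85, 24.15, -0.195, -0.554, -0.659] n>=2.4
```

```bash
python3 -m crank '[[0.9,1.3,0,0,0,-0.15],[0.9,1.3,0,0,0,-0.3],[0.9,1.3,0,0,0,-0.45],[0.9,1.3,0,0,0,-0.68],[0.9,1.3,0,0,0,-0.68],[1,3,4,-0.05,-0.15,-0.68],[1.2,5,8,-0.1,-0.29,-0.67],[1.4,7,11,-0.15,-0.43,-0.66],[1.5,8.7,14,-0.195,-0.55,-0.66],[1.5,8.7,14,-0.195,-0.55,-0.66]]'
python3 - <<'E'
from h import *
print(ctrl.get_state()["qpos"].round(2))
rows([(hp(2.08,33,.12),lean(33)),(hp(2.08,33,0.04),lean(33)),(hp(2.08,33,0),lean(33))])
im,d,P=cam("scene");im2,d2,P2=cam("top")
cv2.imwrite("pics/pre.png",np.hstack([cv2.resize(im[100:300,260:420],(400,500),interpolation=cv2.INTER_CUBIC),cv2.resize(im2[190:290,235:315],(400,500),interpolation=cv2.INTER_CUBIC)]))
E
```

```text
time: 11.55
eef_pos: [0.4949, 0.1218, 0.1418]
tcp_rot: [0.601, 0.748, -0.183, 0.215]
contact_force: [-1.9, 0.1, -0.8]
opening: 0.801
finger_force: 0.0
[ 0.31  0.12  2.02 -0.63  1.16  0.4 ]
[-0.46, 0.46, -0.67, -0.015, -0.003, 0.005] n>=0.2
[-0.48, 0.58, 7.32, -0.015, -0.003, 0.005] n>=1.6
[-0.49, 0.64, 11.32, -0.015, -0.003, 0.005] n>=0.8
```

View pics/pre.png

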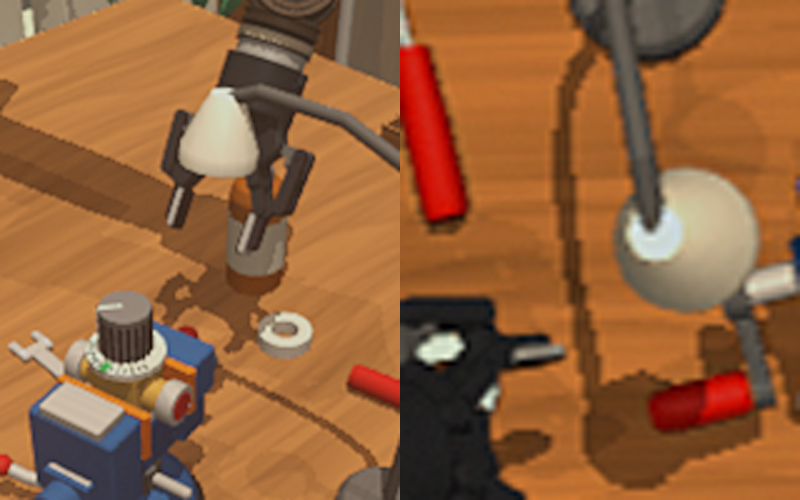

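```bash
python3 -m crank '[[-0.5,0.5,2,0,0,0],[-0.5,0.6,5,0,0,0],[-0.5,0.6,7.5,0,0,0],[-0.5,0.6,10,0,0,0],[-0.5,0.6,11.3,0,0,0],[-0.5,0.6,11.3,0,0,0]]' 0.7
python3 - <<'E'
from h import *
rows([(hp(2.08,33,0),lean(33))])
E
```

```text
time: 12.25
eef_pos: [0.5179, 0.0569, 0.0595]
tcp_rot: [0.605, 0.745, -0.177, 0.22]
contact_force: [0.2, -0.0, 0.7]
opening: 0.703
finger_force: 0.0
[0.78, -0.38, 0.72, -0.003, -0.004, -0.009] n>=0.2
```

```bash
python3 -m crank '[[0.7,-0.3,0.5,0,0,0],[0.7,-0.3,0.5,0,0,0],[0.7,-0.3,0.5,0,0,0],[0.7,-0.3,0.5,0,0,0]]'; python3 -m crank '[[0,0,0,0,0,0],[0,0,0,0,0,0],[0,0,0,0,0,0],[0,0,0,0,0,0],[0,0,0,0,0,0],[0,0,0,0,0,0],[0,0,0,0,0,0]]' 0 40
python3 - <<'E'
from h import *
rows([(hp(2.08,33,0),lean(33))])
E
```

```text
time: 12.65
eef_pos: [0.5141, 0.0606, 0.051]
tcp_rot: [0.604, 0.745, -0.177, 0.22]
contact_force: [-0.5, 0.0, 0.2]
opening: 0.697
finger_force: 0.0
time: 13.35
eef_pos: [0.5137, 0.0603, 0.0504]
tcp_rot: [0.604, 0.745, -0.177, 0.22]
contact_force: [-1.5, 2.9, 2.1]
opening: 0.267
finger_force: 39.1
[-0.06, -0.04, 0.18, -0.003, -0.003, -0.006] n>=0.1
```

```bash
cat > orb.py <<'E'
import sys
from h import *
q0,step,n=float(sys.argv[1]),float(sys.argv[2]),int(sys.argv[3])
B=R.from_quat(ctrl.get_state()["tcp_rot"]).as_matrix()
o=[]
for i in range(1,n+1):
    q=q0+np.radians(step)*i
    w=hp(q,33)-hp(q0,33); t=B.T@w*100
    o.append([*[round(float(v),1) for v in t],0,0,0])
print(str(o).replace(" ",""),"q end",round(q,3))
s=ctrl.get_state();v=s["eef_pos"]-.019*B[:,2];u=v-vw(0,0,.092);print("vise xz about hub",u@ex,u[2],"y",u@ey,"q~",np.arctan2(-u@ex,u[2])%(2*np.pi),np.hypot(u@ex,u[2]))
E
python3 orb.py 2.08 20 10
```

```text
[[0.8,1.2,1.3,0,0,0],[1.3,2.8,2.1,0,0,0],[1.5,4.7,2.4,0,0,0],[1.3,6.6,2.2,0,0,0],[0.8,8.3,1.4,0,0,0],[-0.0,9.5,0.2,0,0,0],[-1.0,10.2,-1.3,0,0,0],[-2.1,10.2,-2.9,0,0,0],[-3.1,9.6,-4.4,0,0,0],[-3.9,8.4,-5.6,0,0,0]] q end 5.571
vise xz about hub -0.04751888175601058 -0.02561741927013539 y 0.14440033609990355 q~ 2.065232356754003 0.053984222634058734
```

Geometry agrees (radius 54 mm, q≈2.07). First I'll turn a cautious 60°.

```bash
python3 -m crank '[[0.8,1.2,1.3,0,0,0],[1.3,2.8,2.1,0,0,0],[1.5,4.7,2.4,0,0,0],[1.5,4.7,2.4,0,0,0]]'; python3 orb.py 3.127 20 10
```

```text
time: 13.75
eef_pos: [0.5632, 0.0702, 0.0233]
tcp_rot: [0.604, 0.745, -0.176, 0.221]
contact_force: [2.1, 1.8, 4.3]
opening: 0.268
finger_force: 40.1
[[-0.2,1.9,-0.2,0,0,0],[-0.7,3.6,-1.0,0,0,0],[-1.5,4.8,-2.2,0,0,0],[-2.5,5.5,-3.7,0,0,0],[-3.6,5.5,-5.3,0,0,0],[-4.6,4.9,-6.8,0,0,0],[-5.4,3.7,-8.0,0,0,0],[-6.0,2.1,-8.8,0,0,0],[-6.2,0.2,-9.1,0,0,0],[-6.1,-1.7,-8.8,0,0,0]] q end 6.618
vise xz about hub 0.002876672808303036 -0.05274039568190288 y 0.14348050253932668 q~ 3.1960826721944606 0.05281879005741905
```

```bash
python3 -m crank '[[-0.2,1.9,-0.2,0,0,0],[-0.7,3.6,-1.0,0,0,0],[-1.5,4.8,-2.2,0,0,0],[-2.5,5.5,-3.7,0,0,0],[-3.6,5.5,-5.3,0,0,0],[-4.6,4.9,-6.8,0,0,0],[-5.4,3.7,-8.0,0,0,0],[-6.0,2.1,-8.8,0,0,0],[-6.2,0.2,-9.1,0,0,0],[-6.1,-1.7,-8.8,0,0,0]]'; python3 orb.py 6.618 20 10
```

```text
time: 14.75
eef_pos: [0.5441, 0.0626, 0.1309]
tcp_rot: [0.604, 0.745, -0.175, 0.221]
contact_force: [7.2, -0.1, -10.5]
opening: 0.27
finger_force: 40.0
[[0.5,-1.7,0.8,0,0,0],[1.2,-2.9,2.0,0,0,0],[2.1,-3.6,3.5,0,0,0],[3.1,-3.7,5.2,0,0,0],[4.1,-3.0,6.7,0,0,0],[4.9,-1.8,8.0,0,0,0],[5.4,-0.2,8.8,0,0,0],[5.6,1.7,9.1,0,0,0],[5.4,3.6,8.9,0,0,0],[4.9,5.2,8.1,0,0,0]] q end 10.109
vise xz about hub -0.017408148393905302 0.05486392975933341 y 0.14018202090508242 q~ 0.307248903556628 0.0575594859179727
```

```bash
python3 -m crank '[[0.5,-1.7,0.9,0,0,0],[1.2,-2.9,2.1,0,0,0],[2.1,-3.6,3.6,0,0,0],[3.1,-3.7,5.3,0,0,0],[4.1,-3.0,6.8,0,0,0],[4.9,-1.8,8.1,0,0,0],[5.4,-0.2,8.9,0,0,0],[5.6,1.7,9.2,0,0,0],[5.4,3.6,9.0,0,0,0],[4.9,5.2,8.2,0,0,0]]'; python3 orb.py 10.109 20 10
```

```text
time: 15.75
eef_pos: [0.5941, 0.0703, 0.0342]
tcp_rot: [0.604, 0.745, -0.179, 0.218]
contact_force: [-7.0, 1.8, 3.4]
opening: 0.268
finger_force: 41.7
[[-0.8,1.2,-1.2,0,0,0],[-1.8,1.9,-2.7,0,0,0],[-2.9,1.9,-4.3,0,0,0],[-3.9,1.3,-5.8,0,0,0],[-4.7,0.1,-7.0,0,0,0],[-5.3,-1.6,-7.8,0,0,0],[-5.5,-3.4,-8.0,0,0,0],[-5.4,-5.3,-7.8,0,0,0],[-4.9,-7.0,-6.9,0,0,0],[-4.2,-8.2,-5.7,0,0,0]] q end 13.6
vise xz about hub 0.03320505468761266 -0.041834956742216746 y 0.13691673983098063 q~ 3.8124898348011107 0.0534110406417109
```

```bash
python3 -m crank '[[-0.8,1.2,-1.2,0,0,0],[-1.8,1.9,-2.7,0,0,0],[-2.9,1.9,-4.3,0,0,0],[-3.9,1.3,-5.8,0,0,0],[-4.7,0.1,-7.0,0,0,0],[-5.3,-1.6,-7.8,0,0,0],[-5.5,-3.4,-8.0,0,0,0],[-5.4,-5.3,-7.8,0,0,0],[-4.9,-7.0,-6.9,0,0,0],[-4.2,-8.2,-5.7,0,0,0]]'; python3 orb.py 13.6 20 10;  python3 - <<'E'
from h import *
im,d,P=cam("scene");im2,d2,P2=cam("top")
cv2.imwrite("pics/mid.png",np.hstack([cv2.resize(im[130:330,240:400],(400,500),interpolation=cv2.INTER_CUBIC),cv2.resize(im2[180:300,290:386],(400,500),interpolation=cv2.INTER_CUBIC)]))
E
```

```text
time: 16.75
eef_pos: [0.5166, 0.0496, 0.1072]
tcp_rot: [0.604, 0.745, -0.175, 0.221]
contact_force: [5.7, 6.1, -2.5]
opening: 0.269
finger_force: 41.8
[[0.9,-0.7,1.5,0,0,0],[1.9,-0.7,3.1,0,0,0],[2.9,-0.1,4.7,0,0,0],[3.7,1.1,5.9,0,0,0],[4.2,2.7,6.8,0,0,0],[4.4,4.6,7.1,0,0,0],[4.2,6.5,6.9,0,0,0],[3.7,8.2,6.1,0,0,0],[2.9,9.4,4.9,0,0,0],[1.9,10.1,3.4,0,0,0]] q end 17.091
vise xz about hub -0.04708789826519776 0.031191566830113704 y 0.13332189874950662 q~ 0.985745373901454 0.056481713893534284
```

View pics/mid.png

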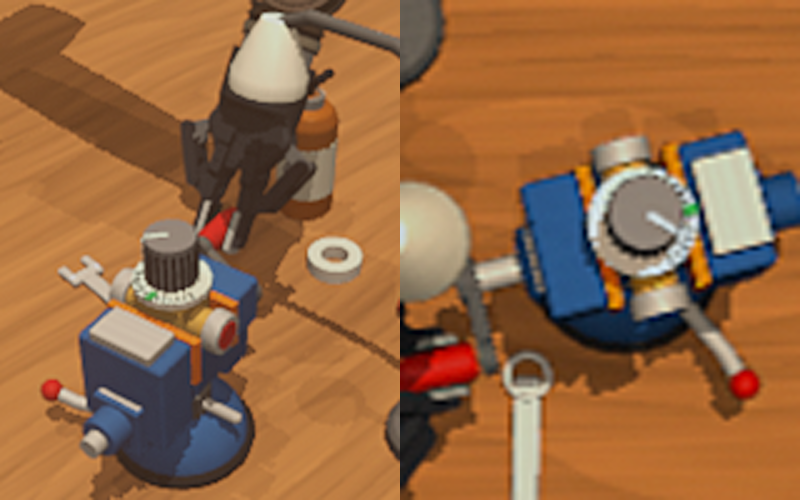

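```bash
python3 -m crank '[[0.9,-0.7,1.5,0,0,0],[1.9,-0.7,3.1,0,0,0],[2.9,-0.1,4.7,0,0,0],[3.7,1.1,5.9,0,0,0],[4.2,2.7,6.8,0,0,0],[4.4,4.6,7.1,0,0,0],[4.2,6.5,6.9,0,0,0],[3.7,8.2,6.1,0,0,0],[2.9,9.4,4.9,0,0,0],[2.9,9.4,4.9,0,0,0]]'; python3 orb.py 16.742 10 7
```

```text
time: 17.85
eef_pos: [0.6098, 0.0671, 0.0508]
tcp_rot: [0.605, 0.745, -0.176, 0.22]
contact_force: [-1.6, 5.9, 2.7]
opening: 0.264
finger_force: 42.3
[[-0.5,0.4,-0.7,0,0,0],[-1.0,0.7,-1.5,0,0,0],[-1.5,0.8,-2.3,0,0,0],[-2.1,0.7,-3.1,0,0,0],[-2.6,0.5,-3.8,0,0,0],[-3.1,0.1,-4.6,0,0,0],[-3.5,-0.4,-5.2,0,0,0]] q end 17.964
vise xz about hub 0.04775622422304793 -0.025192395893659722 y 0.13041380327209967 q~ 4.22696799367259 0.053993645578946724
```

```bash
python3 -m crank '[[-0.5,0.4,-0.7,0,0,0],[-1.0,0.7,-1.5,0,0,0],[-1.5,0.8,-2.3,0,0,0],[-1.7,0.8,-2.6,0,0,0],[-1.7,0.8,-2.6,0,0,0],[-1.7,0.8,-2.6,0,0,0]]'; python3 orb.py 17.33 10 3
```

```text
time: 18.45
eef_pos: [0.6169, 0.0684, 0.0795]
tcp_rot: [0.604, 0.746, -0.176, 0.22]
contact_force: [2.6, 5.6, -3.2]
opening: 0.27
finger_force: 41.5
[[-0.5,-0.1,-0.8,0,0,0],[-1.0,-0.4,-1.5,0,0,0],[-1.5,-0.9,-2.3,0,0,0]] q end 17.854
vise xz about hub 0.05488809232967497 0.0034724775616787884 y 0.1302092725747549 q~ 4.775569457922597 0.05499782522979692
```

```bash
python3 -m crank '[[0,0,0,0,0,0],[0,0,0,0,0,0],[0,0,0,0,0,0],[0,0,-2,0,0,0],[0,0,-5,0,0,0],[0,0,-9,0,0,0],[0,0,-12,0,0,0],[0,0,-12,0,0,0]]' 0.7; python3 - <<'E'
from h import *
im2,d2,P2=cam("top");np.savez("cl.npz",im=im2,P=P2)
print(ctrl.get_state()["qpos"].round(2))
rows([(vw(-.11,.24,.29),down(102.4)),(vw(-.15,-.02,.29),down(130)),(vw(0,-.008,.29),down(130)),(vw(0,-.008,.194),down(130))])
q=(P2-seat)@np.c_[ex,ey,[0,0,1]]
m=(abs(q[...,0])<.03)&(abs(q[...,1]+.008)<.03)&(q[...,2]>.105)&(q[...,2]<.117)
z=q[m];c=(np.percentile(z,2,axis=0)+np.percentile(z,98,axis=0))/2;print("top",m.sum(),c,z.mean(0))
w=m&(im2.min(-1)>165);p=q[w];print(w.sum())
vx,vy,_,_=cv2.fitLine(p[:,:2].astype(np.float32),cv2.DIST_HUBER,0,.001,.001).ravel();print("line",np.degrees(np.arctan2(vy,vx)),"mean",(p.mean(0)-c)[:2],"far",np.degrees(np.arctan2(*(p.mean(0)-c)[1::-1])))
cv2.imwrite("pics/cl.png",cv2.resize(im2[195:275,300:400],(800,600),interpolation=cv2.INTER_CUBIC))
E
```

```text
time: 19.25
eef_pos: [0.6051, 0.133, 0.1852]
tcp_rot: [0.604, 0.745, -0.174, 0.223]
contact_force: [-0.1, 0.5, -0.5]
opening: 0.702
finger_force: 0.0
[ 0.27  0.28  1.76 -0.62  1.21  0.32]
[-1.33, -16.56, -12.07, 0.004, 0.573, -0.008] n>=4.1
[-23.21, -20.4, 2.02, -0.134, 0.563, -0.476] n>=5.3
[-22.07, -5.41, 1.39, -0.134, 0.563, -0.476] n>=3.0
[-16.87, -5.46, 9.46, -0.134, 0.563, -0.476] n>=1.9
top 258 [-0.00070902 -0.00637228  0.11049102] [-0.00087016 -0.00629019  0.11047635]
18
line 41.39421 mean [-0.00710023 -0.00792802] far -131.84717552456485
```

View pics/cl.png

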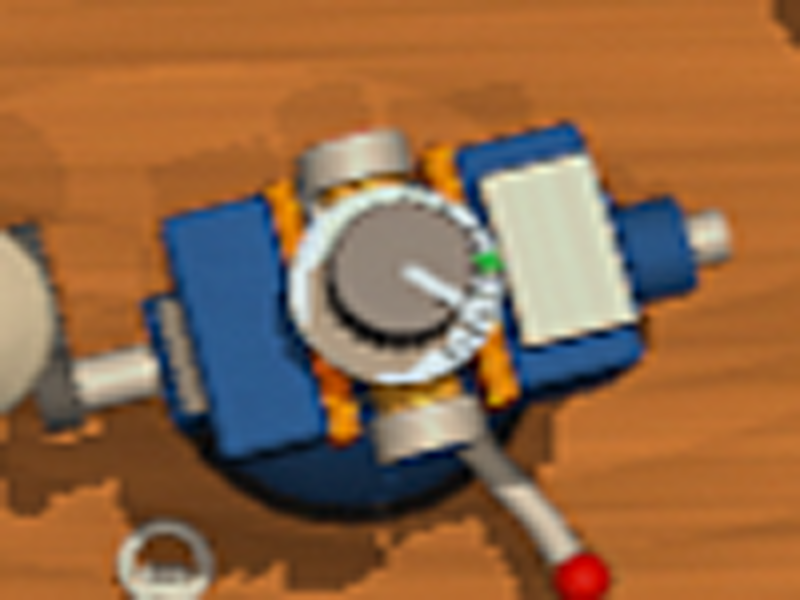

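```bash
python3 -m crank '[[-0.3,-4,-3,0,0.14,0],[-0.6,-8,-6,0,0.28,0],[-1,-12.5,-9,0,0.42,0],[-1.3,-16.5,-12,0,0.57,0],[-1.3,-16.5,-12,0,0.57,0],[-5.7,-17,-9,-0.03,0.57,-0.1],[-10,-18,-6,-0.06,0.57,-0.22],[-14.5,-18.9,-3.5,-0.09,0.565,-0.32],[-19,-19.6,-0.5,-0.11,0.565,-0.42],[-23.2,-20.4,2,-0.134,0.563,-0.476]]' 0.9; python3 -m crank '[[0,0,0,0,0,0],[0,0,0,0,0,0]]';python3 - <<'E'
from h import *
c=(.0005,-.009)
rows([(vw(*c,.28),down(130)),(vw(*c,.194),down(130))])
E
```

```text
time: 20.3
eef_pos: [0.4441, -0.0972, 0.285]
tcp_rot: [0.422, 0.907, -0.002, -0.004]
contact_force: [2.2, 0.1, -0.3]
opening: 0.903
finger_force: 0.0
time: 20.5
eef_pos: [0.4442, -0.0962, 0.2853]
tcp_rot: [0.425, 0.905, -0.002, -0.005]
contact_force: [0.5, -0.3, 0.1]
opening: 0.901
finger_force: 0.0
[-7.32, 13.06, 0.38, -0.007, -0.007, -0.006] n>=3.0
[-7.38, 13.12, 8.98, -0.007, -0.007, -0.006] n>=1.7
```

```bash
python3 -m crank '[[-2.5,4.3,0.4,0,0,0],[-5,8.7,0.4,0,0,0],[-7.3,13,0.4,0,0,0],[-7.3,13,0.4,0,0,0],[-7.3,13,0.4,0,0,0]]'; python3 - <<'E'
from h import *
c=(.0005,-.009)
rows([(vw(*c,.194),down(130))])
E
```

```text
time: 21.0
eef_pos: [0.5915, -0.0652, 0.28]
tcp_rot: [0.422, 0.907, -0.002, -0.005]
contact_force: [0.0, -0.3, 0.1]
opening: 0.902
finger_force: 0.0
[-0.36, -0.19, 8.6, -0.008, -0.007, 0.002] n>=1.7
```

```bash
python3 -m crank '[[-0.4,-0.2,2,0,0,0],[-0.4,-0.2,4,-0.008,-0.007,0],[-0.4,-0.2,6,-0.008,-0.007,0],[-0.4,-0.2,7.5,-0.008,-0.007,0],[-0.4,-0.2,8.5,-0.008,-0.007,0],[-0.4,-0.2,8.5,-0.008,-0.007,0]]'; python3 - <<'E'
from h import *
c=(.0005,-.009)
rows([(vw(*c,.194),down(130))])
E
python3 -m crank '[[0,0,0,0,0,0],[0,0,0,0,0,0],[0,0,0,0,0,0],[0,0,0,0,0,0],[0,0,0,0,0,0],[0,0,0,0,0,0]]' 0 40
```

```text
time: 21.6
eef_pos: [0.5908, -0.0713, 0.1964]
tcp_rot: [0.423, 0.906, 0.0, 0.001]
contact_force: [-0.3, 0.2, 0.3]
opening: 0.9
finger_force: 0.0
[0.12, 0.18, 0.24, 0.002, 0.002, -0.001] n>=0.1
time: 22.2
eef_pos: [0.5935, -0.0714, 0.1997]
tcp_rot: [0.423, 0.906, 0.002, 0.004]
contact_force: [2.3, 3.8, 4.9]
opening: 0.465
finger_force: 42.4
```

```bash
python3 -m crank '[[0,0,0,0,0,-0.1],[0,0,0,0,0,-0.2],[0,0,0,0,0,-0.3],[0,0,0,0,0,-0.4],[0,0,0,0,0,-0.5],[0,0,0,0,0,-0.6],[0,0,0,0,0,-0.7],[0,0,0,0,0,-0.8],[0,0,0,0,0,-0.8],[0,0,0,0,0,-0.8]]'
```

```text
time: 23.2
eef_pos: [0.5953, -0.0677, 0.1997]
tcp_rot: [0.037, 0.999, 0.004, 0.007]
contact_force: [9.7, 13.3, 3.9]
opening: 0.46
finger_force: 42.4
```

```bash
python3 -m crank '[[0,0,0,0,0,0],[0,0,0,0,0,0],[0,0,0,0,0,0],[0,0,0,0,0,0],[0,0,-2,0,0,0],[0,0,-5,0,0,0],[0,0,-9,0,0,0],[0,0,-9,0,0,0]]' 0.9; python3 - <<'E'
from h import *
rows([(vw(-.15,-.02,.29),None)])
E
```

```text
time: 24.0
eef_pos: [0.5941, -0.073, 0.2952]
tcp_rot: [0.037, 0.999, -0.002, 0.008]
contact_force: [0.2, 0.3, 0.4]
opening: 0.901
finger_force: 0.0
[14.4, -5.01, 0.29, 0.0, 0.0, 0.0] n>=3.1
```

```bash
python3 -m crank '[[5,-1.7,0,0,0,0],[10,-3.4,0,0,0,0],[14.4,-5,0,0,0,0],[14.4,-5,0,0,0,0]]'; python3 - <<'E'
from h import *
im2,d2,P2=cam("top");im,d,P=cam("scene")
M=np.c_[ex,ey,[0,0,1]];q=(P2-seat)@M
m=(abs(q[...,0])<.03)&(abs(q[...,1]+.008)<.03)&(q[...,2]>.105)&(q[...,2]<.117)
z=q[m];c=(np.percentile(z,2,axis=0)+np.percentile(z,98,axis=0))/2;print("top",m.sum(),c)
for t in(150,165,180):
    w=m&(im2.min(-1)>t);p=q[w]
    if len(p)>3:
        vx,vy,_,_=cv2.fitLine(p[:,:2].astype(np.float32),cv2.DIST_HUBER,0,.001,.001).ravel();print(t,len(p),"line",np.degrees(np.arctan2(vy,vx)),"far",np.degrees(np.arctan2(*(p.mean(0)-c)[1::-1])))
for s in(1,-1):
    k=(s*q[...,0]>.035)&(s*q[...,0]<.056)&(abs(q[...,1]+.008)<.02)&(q[...,2]>.03)&(q[...,2]<.058);print("port",q[k].mean(0).round(4))
v=np.hstack([cv2.resize(im2[205:265,315:379],(400,400),interpolation=cv2.INTER_CUBIC),cv2.resize(im[220:290,270:340],(400,400),interpolation=cv2.INTER_CUBIC)]);cv2.imwrite("pics/fin.png",v)
E
```

```text
time: 24.4
eef_pos: [0.4397, -0.1112, 0.2852]
tcp_rot: [0.038, 0.999, -0.0, 0.001]
contact_force: [-0.4, 0.4, 0.2]
opening: 0.9
finger_force: 0.0
top 256 [-0.00104638 -0.00652133  0.11065953]
150 16 line 84.53706 far -80.11110163913854
165 13 line -88.49804 far -86.87516239547232
180 11 line -88.5323 far -88.13141692987736
port [ 0.0422 -0.0067  0.0482]
port [-0.0443 -0.0067  0.0479]
```

View pics/fin.png

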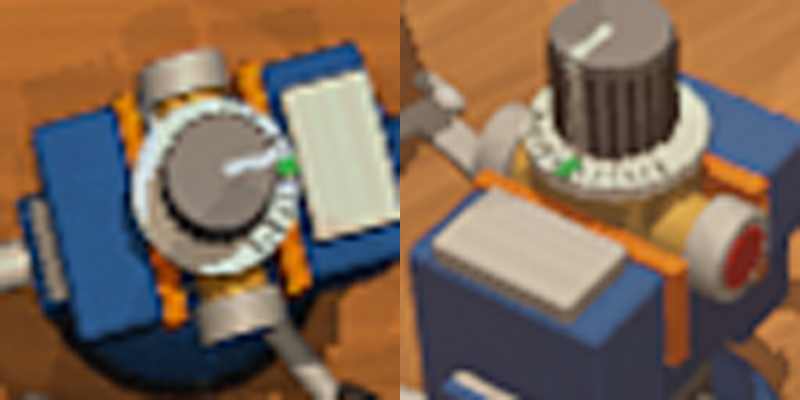

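```bash
python3 - <<'E'
from h import *
M=np.c_[ex,ey,[0,0,1]]
for n in("scene","top"):
    im,d,P=cam(n);q=(P-seat)@M
    m=(np.hypot(q[...,0]+.001,q[...,1]+.0075)<.0195)&(q[...,2]>.107)&(q[...,2]<.115)
    g=cv2.cvtColor(im,cv2.COLOR_BGR2GRAY).astype(float);base=np.median(g[m]);w=np.where(m,np.clip(g-base-25,0,None),0)
    W=w[m];p=q[m][:,:2];c=np.average(p,axis=0,weights=W);C=np.cov(p.T,aweights=W);e,v=np.linalg.eigh(C);a=v[:,1];print(n,(W>0).sum(),c,np.degrees(np.arctan2(a[1],a[0])))
E
```

```text
scene 19 [-0.00172117 -0.01737032] 93.26383523506722
top 16 [-0.0005686 -0.018301 ] 90.41421276842952
```

```bash
python3 -c "
from plant import ctrl
print(ctrl.get_state()['contact_force']);print(ctrl.sign_off())"
```

```text
[ 0.17744807  0.23171722 -0.78799456]
the job is handed in; nothing more can be done
None
```

I stood the valve on the vise bed, cranked the jaws to an estimated 150 N, then turned the sleeve pointer to within about 3° of the green mark, and handed the job in at about 24.5 s with the gripper clear (no pass/fail verdict came back).

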